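# Press the sunken calibration key of a bench balance

### The arm

A 6-joint arm with a two-finger parallel gripper is mounted at the origin on a cart in front of the work surface, level with it; the furniture and walls round the work are solid. World frame = base frame: x ahead of the robot, y to its left, z up, the work surface at z = 0. Lengths are in m, angles in rad, forces in N, time in s.
With the tool pointing down it reaches from about 0.375 to 0.9 m from the base axis. Payload 3.1 kg.
Tool frame: the origin (TCP) lies midway between the tips of the shut fingers; the grasp point (between the pads) lies 19 mm behind it; z points along the fingers, y is the line along which they close (so a half turn about z gives the same grasp; the last joint's range is limited). The gripper opens to 85 mm and grips with 20 to 120 N. Pads are 22 mm wide; open, the fingers measure 114 mm over their backs; the gripper's body (76 mm by 85 mm) begins 54 mm behind the grasp point. The pads swing forward as they close: fully open they stand 13 mm farther back than shut.
Start: joints at [1.097, 0.527, 1.433, -0, 1.181, -0.178], TCP at [0.182, 0.598, 0.231] pointing down, gripper open.
Joint ranges: [-3.08, 3.08], [-0.75, 2.2], [0.22, 2.44], [-1.43, 4.57], [0, 2.65], [-2.85, 2.85]. Speed limits (rad/s): [2.79, 2.79, 3.14, 3.14, 3.14, 3.14].

### API

Orientations are given as a unit quaternion [x, y, z, w].
In Python, from station import manip gives the robot as it stands.
- The arm moves only by the tool step_arm, never from a script. Its argument "targets" is text: rows parted by semicolons, each of 4 numbers parted by spaces: the shift along the tool's x, y, z in mm, then the turn about the tool's z in degrees. A call has 1 to 12 rows; each row is the pose to reach, as a shift and turn from the pose commanded when the call began, along the tool's axes at that moment; what a row does not reach only later rows make up. A row lasts 1/10 s, in which the tool goes at most 50 mm and 8.59 degrees, less where a joint would pass 70% of its speed; a pose out of reach is approached as far as the arm can. A call with a gripper value outside its range is refused whole. "gripper" is the closure, from 0 (fully open) to 1 (shut), set as the call begins (left out, the last holds). The fingers move at their own pace and stop on an object; "squeeze" is the grip in N (left out, the last holds). Time passes only in rows, so rows that repeat a pose let the fingers close. It gives the time, the measured TCP pose, the force, the opening and the grip force at its end, in the units of the state.
- manip.sense(): the state, without advancing time (a new reading comes with each control period).
- manip.snapshot(name): name is "scene" or "top"; returns the picture (400x640x3 uint8, red, green, blue); there is no depth.
- manip.get_calibration(name): a dict with "fov_y" (degrees; the focal length in pixels is half the picture's height over the tangent of half this angle, whatever the lens; pixels are square), "cx", "cy" (the principal point, pixels), "extrinsics" (4x4, takes a point from camera to world coordinates). Camera axes: x right, y down, z forward; pixel columns grow to the right and rows downward; lengths in m; the calibration is good to about 2 mm. A picture is of the moment at which its call begins. get_calibration takes no time and is no camera call.
- manip.sign_off(): hands the job in; it is judged then, once.
Trained networks look in the newest picture that a camera, given by its name, has taken for a name from the list of things; names that differ only in an ending like _2 or _b are one class to them, and where a whole thing is asked for, a point or a joint stands for the part that bears it (a point fixed in the world has none). Each returns a list of dicts, best first, with "p" (0 to 1); they miss things now and then, are a little off and sometimes report something else, mostly with a low value. They report only what shows in the picture. A call takes as long as a camera call. They do not tell look-alikes from the thing itself.
- manip.recognise(camera, query): "position" ([column, row] in pixels, amid what is visible of it).
- manip.masks_of(camera, query): "pixels" (400x640 bool, what is visible of it) and "position" ([column, row] in pixels, amid what is visible of it).
- manip.mark_of(camera, query): "position" ([column, row] in pixels: a listed point, or the origin of a listed thing).
The state is a dict: "t": time; "q": joint angles; "qd": joint speeds; "tau": joint torques, N m; "tcp_pos": TCP position; "tool_rot": TCP orientation; "force": force on the tool from outside, world axes, zero at the start; "ft_torque": the same for the moment, N m; "finger_gap": opening from 0.0 (shut) to 1.0 (fully open); "gripper_force": force on a finger pad.
Only numpy, scipy, OpenCV 4.12 (cv2) and the standard library are available. Lean on these libraries where they do the work, as an engineer would, in place of code of your own. Each camera call takes 0.05 s, during which the arm holds its last target. There are 200 camera calls.

### The job

Start the balance's calibration: with a fingertip push the blue cover fully open, reach down into the round well and press the sunken red key all the way down for about two seconds, let it come up again, then push the cover fully shut. Only push: do not pinch the cover's rib, and leave the dish on the pan and everything else standing where it is.

Things in the scene. Friction and masses are not known exactly. Their poses are not given: they have to be found in the camera images.
- balance: white and grey bench balance, fixed to the worktop, 246 x 216 mm and 55 mm high (flat top deck 55 mm above the origin). Origin: centre of the underside; z up, -x is its front edge (roughly toward the robot), +y its left as seen from the robot. The round steel pan (112 mm across, top 70 mm above the origin) is centred at x +52 mm, y 0. The well with the key is in the front deck at x -75 mm, y +35 mm.
- well_mouth (a point): centre of the well's mouth, level with the deck (55 mm above the balance's origin); axes as the balance's. The well is round, 46 mm across and 24 mm deep, straight down, and lies under the cover while that is shut.
- key_top (a point): centre of the top of the red sunken key (round, 26 mm across, on the well's axis), 15 mm below the deck when up, 20 mm when fully pressed.
- cal_key (a joint): travel of the red key straight down: 0 up, 0.005 m fully pressed (stop). Spring: about 1.3 N to start it, 4.8 N at the stop; it comes up when let go.
- cover_rib (a point): top centre of the black rib on the blue sliding cover, moving with it; when shut it is over the well's centre, 18.5 mm above the deck; axes as the balance's. Cover plate: 60 mm (x) by 58 mm (y), upper face 4.5 mm above the deck. Rib: 34 mm long (x), 12 mm thick (y) with sides 15 mm above the deck and a 6 mm wide crown at 18.5 mm.
- key_cover (a joint): sliding cover: 0 shut (stop), 0.060 m fully open (stop), moving along the balance's -y. It stays where it is left; about 1.5 N moves it. May start up to 15 mm open. Guide rails 5 mm high run along y before and behind it. Push the rib's +y side to open, its -y side to shut.
- dish: round lidded petri dish, pinkish, 59 mm across, 15 mm high, standing loose on the pan; origin at the centre of its underside. Must stay there.
- glass_beaker: clear beaker, 53 mm across, 70 mm high, loose on the worktop to the left of the balance; origin: centre of the underside. Leave alone.
- green_bottle: small bottle with green cap, 43 mm across, 82 mm high, loose to the right of the balance; origin: centre of the underside. Leave alone.
- red_vial: small vial with red cap, 23 mm across, 40 mm high, loose to the right of the balance; origin: centre of the underside. Leave alone.
Mind the look-alikes: they are no part of the job. There is more than one size of the dish; the one meant has the size given above.

How it is judged:
On the way, in this order (a step that is already met when the one before it is completed fails the run):
1. the cover is pushed fully open (at least 55 of 60 mm) with the key still up (value of joint key_cover above 0.055 m and value of joint cal_key below 0.001 m), for 0.2 s.
2. the sunken key is held pressed by a finger (at least 4 of 5 mm) for 1.5 s, the cover open (value of joint cal_key above 0.004 m and value of joint key_cover above 0.045 m and contact force between the fingers and cal_key above 0.5 N), for 1.5 s.
3. the key has come up again (value of joint cal_key below 0.001 m), for 0.1 s.
At the end, for the whole second after the job is handed in: The cover is shut to within 4 mm, the key is up (within 1 mm), and the dish, beaker, vial and green-capped bottle stand upright within 10 mm of where they were at the start (value of joint key_cover below 0.004 m and value of joint cal_key below 0.001 m and distance of each of dish, glass_beaker, green_bottle, red_vial from where it was at the start of the episode below 0.01 m and angle between each of dish, glass_beaker, green_bottle, red_vial's own z axis and vertical below 0.1 rad); the robot touches nothing.
It fails at once if the cover's rib is pinched (fingers press on both its sides at once) (contact force between the fingers and key_cover_c2 above 1 N and contact force between the fingers and key_cover_c3 above 1 N).
It fails at once if the dish on the pan is lifted, or moved more than 10 mm (distance of dish from where it was at the start of the episode above 0.01 m).
It fails at once if a loose thing round the balance is lifted, knocked or moved more than 10 mm (distance of any of glass_beaker, green_bottle, red_vial from where it was at the start of the episode above 0.01 m or angle between any of glass_beaker, green_bottle, red_vial's own z axis and vertical above 0.3 rad).
It also fails if it takes over 72 s, if anything falls off the work surface, if the arm or the gripper's body presses on something with over 40 N, if the wrist force passes 120 N, or if a joint passes its speed limit or range.

## Working session

There is one attempt and no reset: what is moved stays moved. The work goes in short steps, Python scripts to look and compute and a tool call to move; the robot and the scene stay as the last step left them, time stands still between calls to the robot, and variables do not carry over. Pictures are saved under pics/ and viewed, at most 10 in all, crops included, and the job is handed in when it is done.

Besides the shell and the picture viewer there is one more tool, called after "Emit:" as name(argument=value, ...) on one line, values as JSON. step_arm: Moves the arm, as the interface text tells. Its arguments: {"type":"object","properties":{"targets":{"type":"string"},"gripper":{"type":"number"},"squeeze":{"type":"number"}},"required":["targets"]}

```bash
mkdir -p pics; cat > h.py <<'E'
import numpy as np, cv2
from station import manip
def cal(c):
    k=manip.get_calibration(c); f=200/np.tan(np.radians(k["fov_y"])/2); return f,k["cx"],k["cy"],np.array(k["extrinsics"])
def ray(c,p,z):
    f,cx,cy,E=cal(c); d=E[:3,:3]@np.array([(p[0]-cx)/f,(p[1]-cy)/f,1]); o=E[:3,3]; return o+d*(z-o[2])/d[2]
def proj(c,X):
    f,cx,cy,E=cal(c); q=E[:3,:3].T@(np.array(X)-E[:3,3]); return q[:2]/q[2]*f+[cx,cy]
def tri(ps):
    A=np.zeros((3,3));b=np.zeros(3)
    for c,p in ps:
        f,cx,cy,E=cal(c); d=E[:3,:3]@np.array([(p[0]-cx)/f,(p[1]-cy)/f,1]); d/=np.linalg.norm(d); M=np.eye(3)-np.outer(d,d); A+=M;b+=M@E[:3,3]
    return np.linalg.solve(A,b)
def save(c,n):
    im=manip.snapshot(c); cv2.imwrite(f"pics/{n}.png",im[:,:,::-1]); return im
E
python3 - <<'E'
from h import *
s=manip.sense(); print(s["t"],s["tcp_pos"],s["tool_rot"],s["q"],s["force"])
a=save("scene","s0");b=save("top","t0")
cv2.imwrite("pics/both0.png",cv2.resize(np.vstack([a,b])[:,:,::-1],(480,600),interpolation=cv2.INTER_AREA))
for c in("scene","top"):
    print(c,cal(c)[3][:3,3].round(3))
    for q in("balance","well_mouth","key_top","cover_rib","dish","glass_beaker","green_bottle","red_vial"):
        print(q,[(np.round(r["position"],1).tolist(),round(r["p"],2)) for r in manip.mark_of(c,q)[:3]])
E
```

```text
0.0 [0.18124131 0.5973968  0.23032555] [ 1.46893250e-01  9.89151760e-01 -1.01978573e-03 -3.58337190e-04] [ 1.09747032e+00  5.28468454e-01  1.43392320e+00  2.80612373e-05
  1.18136266e+00 -1.78483083e-01] [-0.12153685 -0.39196298  0.17402692]
scene [ 0.154 -0.954  0.517]
balance [([331.7, 235.0], 0.88)]
well_mouth [([303.8, 223.1], 0.55)]
key_top []
cover_rib [([306.8, 217.5], 0.74), ([330.7, 234.1], 0.61)]
dish [([354.9, 287.5], 0.73), ([351.8, 203.5], 0.64), ([399.2, 284.4], 0.55)]
glass_beaker [([295.5, 219.7], 0.74)]
green_bottle [([387.1, 251.0], 0.96)]
red_vial [([307.1, 216.7], 0.57), ([364.6, 264.7], 0.48)]
top [ 0.518 -0.071  1.003]
balance [([305.3, 185.1], 0.81)]
well_mouth [([302.7, 161.4], 0.71), ([304.9, 185.9], 0.51)]
key_top []
cover_rib [([304.9, 217.3], 0.67)]
dish [([417.4, 190.2], 0.89), ([304.9, 163.6], 0.77), ([395.9, 224.4], 0.59)]
glass_beaker [([241.5, 197.3], 0.93)]
green_bottle [([367.2, 166.3], 0.55)]
red_vial [([375.3, 198.8], 0.42)]
```

```bash
python3 - <<'E'
from h import *
a=cv2.imread("pics/s0.png")[150:320,230:460];b=cv2.imread("pics/t0.png")[110:280,210:440]
cv2.imwrite("pics/crop0.png",cv2.resize(np.vstack([a,b]),None,fx=1.76,fy=1.76,interpolation=cv2.INTER_CUBIC))
cv2.imwrite("pics/crop1.png",np.vstack([cv2.resize(cv2.imread("pics/s0.png")[190:265,270:390],None,fx=4,fy=4,interpolation=3),cv2.resize(cv2.imread("pics/t0.png")[140:235,255:375],None,fx=4,fy=4,interpolation=3)])[:600])
print("bal",tri([("scene",[331.7,235]),("top",[305.3,185.1])]))
print("rib",tri([("scene",[306.8,217.5]),("top",[304.9,217.3])]))
print("mouth",ray("top",[302.7,161.4],.055),ray("scene",[303.8,223.1],.055))
print("rib@z",ray("top",[304.9,217.3],.0735),ray("scene",[306.8,217.5],.0735))
E
```

```text
bal [ 0.68517589 -0.02465924  0.00082549]
rib [ 0.60753919 -0.03090524  0.06771217]
mouth [ 0.73583263 -0.02244753  0.055     ] [ 0.59953735 -0.03067276  0.055     ]
rib@z [ 0.60670754 -0.03102649  0.0735    ] [ 0.60199755 -0.04288731  0.0735    ]
```

View pics/both0.png

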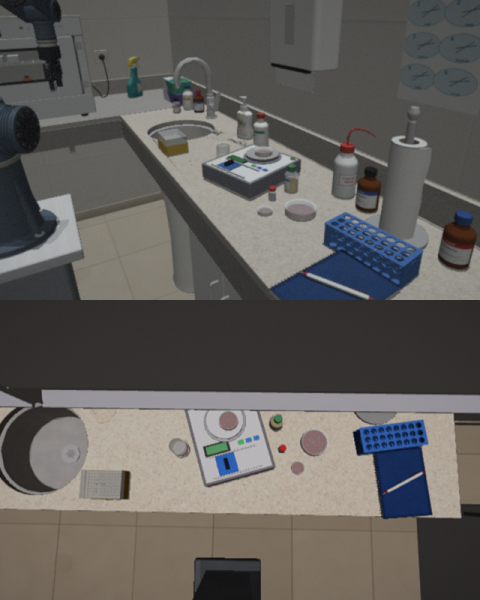

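View pics/crop1.png

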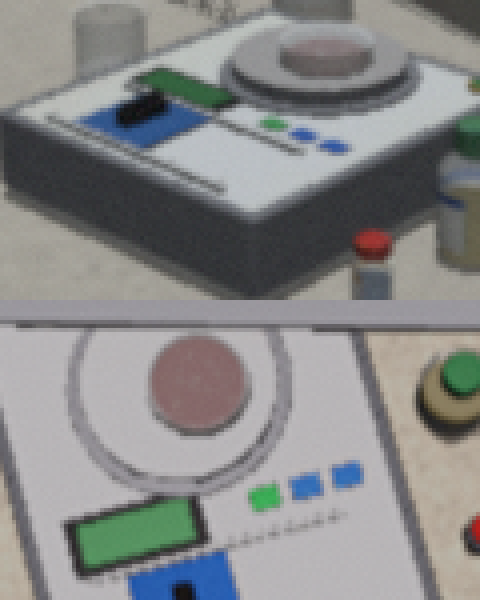

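The scene view shows the balance centre, with the blue cover and black rib at about (305,217) and the dish on the pan at about (352,203). In the top view the rib is at about (302,217). Dish candidates in the top view are (305,163) on the pan, which is the one meant, and look-alikes at (417,190) and (396,224). Next I'll fit the balance pose and find the rib.

```bash
cat > fit.py <<'E'
from h import *
from scipy.optimize import minimize
M={}
for c in("scene","top"):
    manip.snapshot(c); r=manip.masks_of(c,"balance")[0]; M[c]=r["pixels"]; print(c,r["p"],M[c].sum())
box=np.array([[sx*.123,sy*.108,z] for sx in(-1,1) for sy in(-1,1) for z in(0,.055)])
t=np.linspace(0,2*np.pi,40); pan=np.c_[.052+.056*np.cos(t),.056*np.sin(t),0*t+.07]
def T(p,X): c,s=np.cos(p[2]),np.sin(p[2]); return np.array(X)@np.array([[c,s,0],[-s,c,0],[0,0,1]])+[p[0],p[1],0]
def sil(c,p):
    m=np.zeros((400,640),np.uint8)
    for X in(box,pan):
        h=cv2.convexHull(np.array([proj(c,x) for x in T(p,X)],np.float32))
        k=np.zeros_like(m); cv2.fillPoly(k,[np.round(h*16).astype(np.int32)],255,lineType=cv2.LINE_AA,shift=4); m=np.maximum(m,k)
    return m/255.
def cost(p,cs):
    return sum(np.abs(sil(c,p)-M[c])[90 if c=="scene" else 150:].sum()/100 for c in cs)
for cs in(("top",),("scene",),("scene","top")):
    r=minimize(cost,[.685,-.025,.26],args=(cs,),method="Nelder-Mead",options=dict(initial_simplex=[[.685,-.025,.26],[.695,-.025,.26],[.685,-.015,.26],[.685,-.025,.31]]))
    p=r.x; print(cs,p.round(4),round(r.fun,2))
np.save("pose.npy",p)
a=[]
for n,c in(("s0","scene"),("t0","top")):
    im=cv2.imread(f"pics/{n}.png")
    hsv=cv2.cvtColor(im,cv2.COLOR_BGR2HSV).astype(int)
    q=proj(c,T(p,[[-.075,.03,.06]])[0]).astype(int); w=np.zeros((400,640),bool); w[q[1]-16:q[1]+17,q[0]-20:q[0]+21]=1
    blue=w&(abs(hsv[...,0]-108)<12)&(hsv[...,1]>110)
    n_,l,st,ce=cv2.connectedComponentsWithStats(blue.astype(np.uint8)); i=1+np.argmax(st[1:,4])
    hull=cv2.convexHull(np.argwhere(l==i)[:,::-1].astype(np.int32)); k=np.zeros((400,640),np.uint8); cv2.fillPoly(k,[hull],1)
    m=cv2.moments(k,True); cc=[m["m10"]/m["m00"],m["m01"]/m["m00"]]; W=ray(c,cc,.0595)
    cz,s=np.cos(p[2]),np.sin(p[2]); d=W[:2]-p[:2]; print(c,"cover centre",np.round(cc,1),W.round(4),"bal",(d@[cz,s]).round(4),(d@[-s,cz]).round(4),m["m00"])
    vis=im.copy()
    for X in (T(p,box[1::2][[0,1,3,2]]),T(p,pan),T(p,np.c_[-.075+.023*np.cos(t),.035+.023*np.sin(t),0*t+.055])):
        cv2.polylines(vis,[np.round(np.array([proj(c,x) for x in X])*16).astype(np.int32)],True,(0,0,255),1,shift=4)
    a.append(cv2.resize(vis[165:265,265:395] if c=="scene" else vis[140:240,240:370],None,fx=3,fy=3,interpolation=3))
cv2.imwrite("pics/fit.png",np.vstack(a))
E
python3 fit.py
```

```text
scene 0.74 5719
top 0.84 8326Traceback (most recent call last):
  File "fit.py", line 18, in <module>
    r=minimize(cost,[.685,-.025,.26],args=(cs,),method="Nelder-Mead",options=dict(initial_simplex=[[.685,-.025,.26],[.695,-.025,.26],[.685,-.015,.26],[.685,-.025,.31]]))
    res = _minimize_neldermead(fun, x0, args, callback, bounds=bounds,
                               **options)
    fxr = func(xr)
    fx = function(np.copy(x), *(wrapper_args + args))
  File "fit.py", line 16, in cost
    return sum(np.abs(sil(c,p)-M[c])[90 if c=="scene" else 150:].sum()/100 for c in cs)
  File "fit.py", line 16, in <genexpr>
    return sum(np.abs(sil(c,p)-M[c])[90 if c=="scene" else 150:].sum()/100 for c in cs)
                      ~~~^^^^^
  File "fit.py", line 12, in sil
    h=cv2.convexHull(np.array([proj(c,x) for x in T(p,X)],np.float32))
                               ~~~~^^^^^
  File "h.py", line 8, in proj
    f,cx,cy,E=cal(c); q=E[:3,:3].T@(np.array(X)-E[:3,3]); return q[:2]/q[2]*f+[cx,cy]
              ~~~^^^
  File "h.py", line 4, in cal
    k=manip.get_calibration(c); f=200/np.tan(np.radians(k["fov_y"])/2); return f,k["cx"],k["cy"],np.array(k["extrinsics"])
ValueError: time passes only in moves, steps and waits
```

Too many calls to get_calibration, so I'll cache it.

```bash
sed -i '1i import functools' h.py; sed -i 's/^def cal/@functools.cache\ndef cal/' h.py; python3 fit.py
```

```text
scene 0.71 5824
top 0.56 8578
('top',) [ 0.688  -0.0296  0.2843] 6.67
('scene',) [ 0.6899 -0.0238  0.3029] 7.52
('scene', 'top') [ 0.6878 -0.0291  0.2814] 14.72
scene cover centre [306.  220.2] [ 0.6072 -0.0277  0.0595] bal -0.0771 0.0238 209.0
top cover centre [301.9 218.2] [ 0.6059 -0.0238  0.0595] bal -0.0772 0.0279 704.0
```

View pics/fit.png

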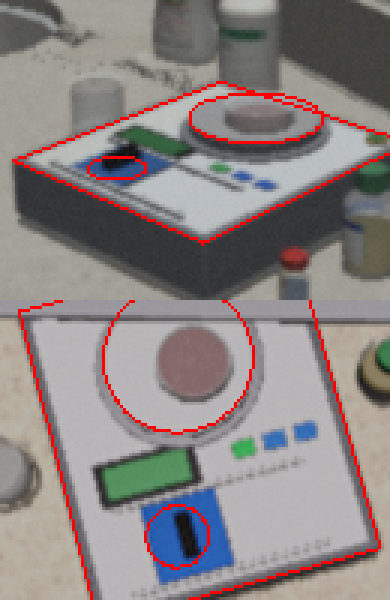

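Fit check: the outlines sit on the deck's front edge and the pan in both views. The cover is about 8 mm open, with the rib centre at top pixel (302,218). Now I'll compute the approach.

```bash
cat >> h.py <<'E'
from scipy.spatial.transform import Rotation as R
P=np.array([.6878,-.0291]); YAW=.283
def b2w(x,y): c,s=np.cos(YAW),np.sin(YAW); return P+[c*x-s*y,s*x+c*y]
def w2b(w): c,s=np.cos(YAW),np.sin(YAW); d=np.array(w)[:2]-P; return np.array([c*d[0]+s*d[1],-s*d[0]+c*d[1]])
def go(x,y,zdeck):
    s=manip.sense(); r=R.from_quat(s["tool_rot"]); m=r.as_matrix()
    d=np.r_[b2w(x,y),.055+zdeck]-s["tcp_pos"]
    yb=np.array([-np.sin(YAW),np.cos(YAW),0]); t=m.T@yb; a=np.degrees(np.arctan2(-t[0],t[1])); 
    if a>90:a-=180
    if a<-90:a+=180
    print("t",s["t"],"bal",(w2b(s["tcp_pos"])*1000).round(1),"zdeck",round((s["tcp_pos"][2]-.055)*1000,1),"F",s["force"].round(2),"gap",s["finger_gap"]); print("shift mm",(m.T@d*1000).round(1),"turn",round(a,1))
E
python3 -c "
from h import *
go(-.077,.059,.10)"
```

```text
t 1.3 bal [-311.   743.5] zdeck 176.3 F [ 1.1  -0.59  0.68] gap 1.0024769265365934
shift mm [-569.9 -445.6   76.3] turn -33.1
```

Emit:
step_arm(targets="-570 -446 30 -33;-570 -446 30 -33;-570 -446 30 -33;-570 -446 30 -33;-570 -446 30 -33;-570 -446 30 -33;-570 -446 30 -33;-570 -446 30 -33;-570 -446 30 -33;-570 -446 30 -33;-570 -446 30 -33;-570 -446 30 -33", gripper=1, squeeze=20)

```text
t: 2.5
tcp_pos: [0.5207, 0.1148, 0.2071]
tool_rot: [-0.14, 0.99, 0.0, 0.0]
force: [0.7, 0.9, 0.2]
finger_gap: -0.003
gripper_force: 0.0
```

```bash
python3 -c "
from h import *
go(-.077,.059,.05)"
```

```text
t 2.5 bal [-120.3  184.9] zdeck 152.1 F [0.75 0.94 0.22] gap -0.002737738287480571
shift mm [ -43.5 -125.8  102.2] turn -0.1
```

Emit:
step_arm(targets="-43 -126 90 0;-43 -126 90 0;-43 -126 90 0;-43 -126 90 0;-43 -126 90 0;-43 -126 90 0;-43 -126 90 0")

```text
t: 3.2
tcp_pos: [0.5954, 0.0091, 0.1181]
tool_rot: [-0.141, 0.99, 0.0, 0.0]
force: [0.2, 0.1, 0.4]
finger_gap: 0.003
gripper_force: 0.0
```

```bash
python3 -c "
from h import *
a=save('scene','s1');b=save('top','t1')
go(-.077,.059,.009)
X=manip.sense()['tcp_pos']
print(proj('scene',X),proj('top',X))
cv2.imwrite('pics/c1.png',np.vstack([cv2.resize(a[150:250,250:390],None,fx=4,fy=3,interpolation=3),cv2.resize(b[150:250,240:380],None,fx=4,fy=3,interpolation=3)])[:,:,::-1])"
```

```text
t 3.3 bal [-77.8  62.3] zdeck 63.2 F [ 0.03 -0.29  0.1 ] gap -0.0024224808762954467
shift mm [-0.8 -3.3 54.2] turn 0.0
[293.93383132 193.45347919] [284.69965138 220.21539693]
```

View pics/c1.png

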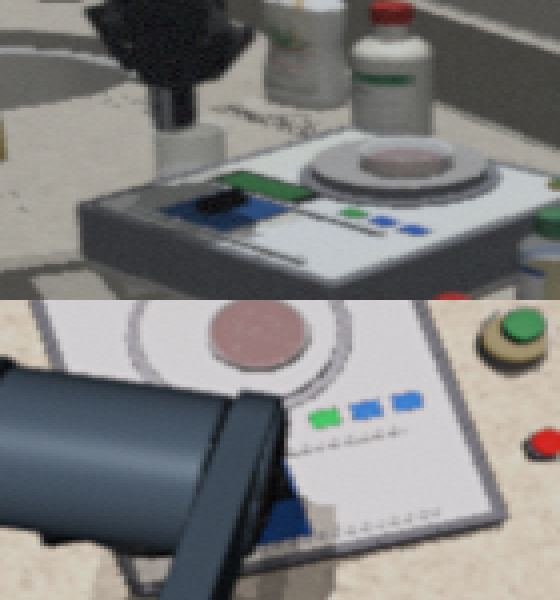

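The scene view shows the shut fingertips at (293,193), as predicted, left of the rib at (306,217). I'll descend beside the rib.

Emit:
step_arm(targets="0 -1 30 0;0 -1 45 0;0 -1 50 0;0 -1 54 0;0 -1 54 0;0 -1 54 0")

```text
t: 3.9
tcp_pos: [0.5966, 0.0066, 0.0635]
tool_rot: [-0.14, 0.99, -0.0, 0.001]
force: [0.1, 0.2, -0.1]
finger_gap: -0.003
gripper_force: 0.0
```

```bash
python3 -c "
from h import *
go(-.077,.059,.009)"
```

```text
t 3.9 bal [-77.6  59.8] zdeck 8.5 F [ 0.13  0.19 -0.14] gap -0.002627499897009097
shift mm [-0.6 -0.8 -0.5] turn -0.1
```

Emit:
step_arm(targets="0 -8 0 0;0 -14 0 0;0 -20 0 0;0 -26 0 0;0 -32 0 0;0 -38 0 0;0 -44 0 0;0 -50 0 0;0 -55 0 0;0 -55 0 0")

```text
t: 4.9
tcp_pos: [0.6124, -0.0475, 0.0635]
tool_rot: [-0.14, 0.99, -0.001, 0.001]
force: [0.6, -1.6, 5.4]
finger_gap: 0.0
gripper_force: 2.4
```

```bash
python3 -c "
from h import *
go(-.077,-.004,.009)"
```

```text
t 4.9 bal [-77.5   3.3] zdeck 8.5 F [ 0.6  -1.62  5.37] gap 0.00015451469106247967
shift mm [-0.5 -7.3 -0.5] turn -0.1
```

```bash
python3 -c "
from h import *
a=save('scene','s2');b=save('top','t2')
go(-.077,-.004,.009)
cv2.imwrite('pics/c2.png',np.vstack([cv2.resize(a[180:260,270:370],None,fx=5,fy=4,interpolation=3),cv2.resize(b[170:240,260:360],None,fx=5,fy=4,interpolation=3)])[:600,:,::-1])"
```

```text
t 5.0 bal [-77.6   3.5] zdeck 8.4 F [ 1.5  -1.79  5.12] gap 0.001972111249173837
shift mm [-0.6 -7.5 -0.6] turn -0.1
```

View pics/c2.png

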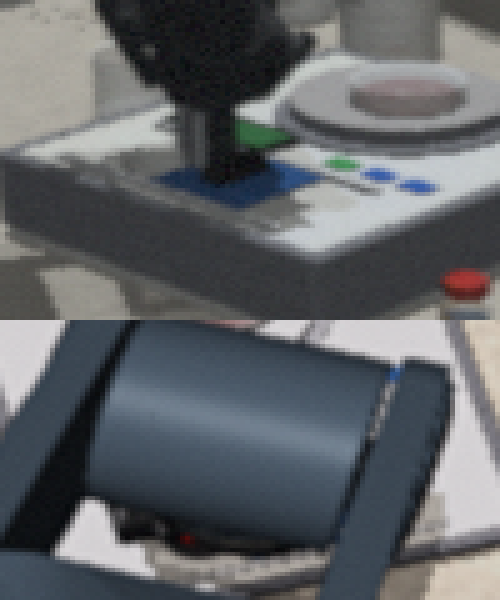

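The cover is moving: the rib is right of the finger in the scene view, and the red key shows at top pixel (298,225). The upward force suggests slight rubbing, so I'll rise 2 mm and push on to the stop.

Emit:
step_arm(targets="0 0 -2 0;0 -3 -2 0;0 -6 -2 0;0 -9 -2 0;0 -9 -2 0")

```text
t: 5.5
tcp_pos: [0.6132, -0.055, 0.0644]
tool_rot: [-0.14, 0.99, 0.0, -0.001]
force: [-0.1, 1.1, 1.2]
finger_gap: 0.002
gripper_force: 0.3
```

```bash
python3 -c "
from h import *
go(-.077,-.004,.009)"
```

```text
t 5.5 bal [-78.9  -4. ] zdeck 9.4 F [-0.07  1.08  1.16] gap 0.002121994247205252
shift mm [-1.9 -0.   0.4] turn -0.1
```

Emit:
step_arm(targets="0 -2 0 0;0 -4 0 0;0 -4 0 0")

```text
t: 5.8
tcp_pos: [0.6149, -0.0589, 0.0648]
tool_rot: [-0.14, 0.99, -0.0, -0.0]
force: [-0.8, 0.9, 0.4]
finger_gap: 0.001
gripper_force: 0.4
```

```bash
python3 -c "
from h import *
go(-.077,-.004,.009)"
```

```text
t 5.8 bal [-78.3  -8.3] zdeck 9.8 F [-0.83  0.87  0.41] gap 0.0011622148444402956
shift mm [-1.3  4.3  0.8] turn -0.1
```

Not at the stop yet.

Emit:
step_arm(targets="0 -2 0 0;0 -4 0 0;0 -6 0 0;0 -6 0 0")

```text
t: 6.2
tcp_pos: [0.6158, -0.0621, 0.0649]
tool_rot: [-0.139, 0.99, 0.002, -0.001]
force: [-1.7, 8.4, 1.7]
finger_gap: -0.003
gripper_force: 3.9
```

```bash
python3 -c "
from h import *
go(-.077,-.004,.009)"
```

```text
t 6.2 bal [-78.3 -11.6] zdeck 9.9 F [-1.67  8.44  1.75] gap -0.003165157674272491
shift mm [-1.3  7.6  0.9] turn -0.2
```

The stop is reached at 8 N. I'll back off, lift and uncover the view.

Emit:
step_arm(targets="0 6 0 0;0 12 -10 0;0 20 -50 0;0 60 -90 0;0 110 -90 0;0 160 -90 0;0 160 -90 0;0 160 -90 0")

```text
t: 7.0
tcp_pos: [0.5724, 0.0905, 0.156]
tool_rot: [-0.142, 0.99, -0.001, 0.001]
force: [0.1, -0.6, 0.1]
finger_gap: -0.003
gripper_force: 0.0
```

```bash
python3 -c "
from h import *
a=save('scene','s3');b=save('top','t3')
for c in('scene','top'):
  for q in('key_top','well_mouth','cover_rib'): print(c,q,[(np.round(r['position'],1).tolist(),round(r['p'],2)) for r in manip.mark_of(c,q)[:2]])
for c,im in(('scene',a),('top',b)):
  i=im.astype(int); q=proj(c,np.r_[b2w(-.077,.035),.04]).astype(int); print(q)
  m=np.zeros(i.shape[:2],bool); w=np.s_[q[1]-14:q[1]+15,q[0]-18:q[0]+19]; m[w]=((i[...,0]>1.8*i[...,1])&(i[...,0]>60))[w]
  p=np.argwhere(m)[:,::-1]; print(c,len(p))
  if len(p): pc=p.mean(0); W=ray(c,pc,.04); print(pc,W,w2b(W))
go(-.077,.035,.03)
cv2.imwrite('pics/c3.png',np.vstack([cv2.resize(a[180:260,270:370],None,fx=5,fy=3.7,interpolation=3),cv2.resize(b[170:250,260:360],None,fx=5,fy=3.7,interpolation=3)])[:600,:,::-1])"
```

```text
scene key_top []
scene well_mouth [([306.5, 218.5], 0.61)]
scene cover_rib [([321.4, 222.2], 0.6)]
top key_top [([300.1, 217.5], 0.41)]
top well_mouth [([298.1, 219.3], 0.73)]
top cover_rib [([324.6, 208.6], 0.88)]
[303 226]
scene 0
[299 219]
top 118
[299.41525424 219.65254237] [ 0.60432493 -0.01727518  0.04      ] [-0.07685266  0.03466383]
t 7.4 bal [-77.9 144.7] zdeck 99.7 F [ 0.47  0.29 -0.44] gap 0.002826949167987573
shift mm [  -1.3 -109.7   69.7] turn -0.2
```

View pics/c3.png

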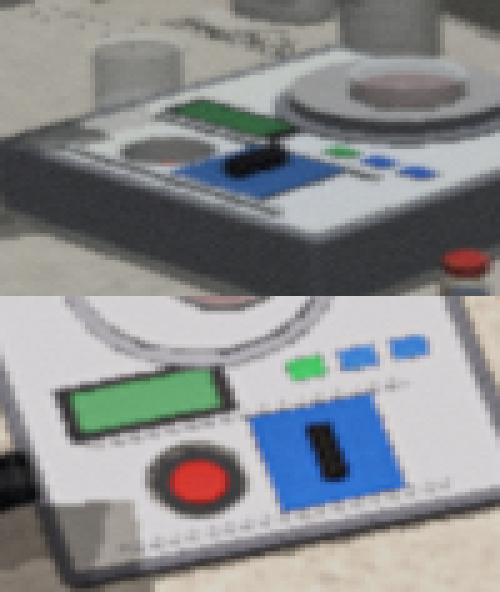

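Cover fully open: the rib is at top pixel (325,209), and the red key at top pixel (299.4,219.7) gives balance coordinates (-77,35) mm. Moving over the well.

Emit:
step_arm(targets="-1 -50 0 0;-1 -100 20 0;-1 -110 60 0;-1 -110 75 0;-1 -110 75 0;-1 -110 75 0")

```text
t: 8.0
tcp_pos: [0.6035, -0.0153, 0.0801]
tool_rot: [-0.14, 0.99, 0.0, -0.0]
force: [0.0, -0.2, 0.1]
finger_gap: -0.003
gripper_force: 0.0
```

```bash
python3 -c "
from h import *
go(-.077,.0347,-.014)"
```

```text
t 8.0 bal [-77.1  36.8] zdeck 25.1 F [ 0.05 -0.18  0.14] gap -0.0026907595864454795
shift mm [-0.1 -2.1 39.1] turn -0.1
```

Emit:
step_arm(targets="0 -1 15 0;0 -1 28 0;0 -1 36 0;0 -1 41 0;0 -1 44 0;0 -1 47 0;0 -1 47 0")

```text
t: 8.7
tcp_pos: [0.6033, -0.0164, 0.0349]
tool_rot: [-0.14, 0.99, 0.0, -0.001]
force: [-4.2, 1.6, 13.2]
finger_gap: -0.001
gripper_force: 6.7
```

```bash
python3 -c "
from h import *
go(-.077,.0347,-.020)"
```

```text
t 8.7 bal [-77.6  35.8] zdeck -20.1 F [-4.16  1.59 13.15] gap -0.0006896044032575235
shift mm [-0.6 -1.1 -0.1] turn -0.1
```

At the stop (-20.1 mm, 13 N). I'll hold about 2 s and release.

Emit:
step_arm(targets="0 0 0 0;0 0 0 0;0 0 0 0;0 0 0 0;0 0 0 0;0 0 0 0;0 0 0 0;0 0 0 0;0 0 0 0;0 0 0 0;0 0 0 0;0 0 0 0")

```text
t: 9.9
tcp_pos: [0.6033, -0.0164, 0.0349]
tool_rot: [-0.14, 0.99, 0.0, -0.0]
force: [-4.1, 2.0, 12.8]
finger_gap: 0.002
gripper_force: 6.5
```

Emit:
step_arm(targets="0 0 0 0;0 0 0 0;0 0 0 0;0 0 0 0;0 0 0 0;0 0 0 0;0 0 0 0;0 0 0 0;0 0 0 0")

```text
t: 10.8
tcp_pos: [0.6033, -0.0165, 0.0349]
tool_rot: [-0.14, 0.99, 0.0, -0.0]
force: [-3.2, 2.3, 12.5]
finger_gap: -0.003
gripper_force: 6.5
```

```bash
python3 -c "
from h import *
go(-.077,.0347,-.020)"
```

```text
t 10.8 bal [-77.6  35.7] zdeck -20.1 F [-3.21  2.27 12.48] gap -0.003333153294012499
shift mm [-0.6 -1.  -0.1] turn -0.1
```

Emit:
step_arm(targets="0 0 -10 0;0 0 -30 0;0 0 -60 0;0 -30 -75 0;0 -75 -75 0;0 -92 -75 0;0 -92 -75 0;0 -92 -75 0")

```text
t: 11.6
tcp_pos: [0.6286, -0.105, 0.1074]
tool_rot: [-0.14, 0.99, 0.001, -0.001]
force: [-0.6, 0.0, 0.4]
finger_gap: -0.0
gripper_force: 0.0
```

```bash
python3 -c "
from h import *
go(-.077,-.055,.010)"
```

```text
t 11.6 bal [-78.  -56.4] zdeck 52.4 F [-0.64  0.02  0.35] gap -0.0001875255620239425
shift mm [-1.1  1.3 42.4] turn -0.2
```

Emit:
step_arm(targets="-1 0 25 0;-1 0 38 0;-1 0 42 0;-1 0 42 0;-1 8 42 0;-1 16 42 0;-1 24 42 0;-1 32 42 0;-1 40 42 0;-1 48 42 0;-1 56 42 0;-1 64 42 0")

```text
t: 12.8
tcp_pos: [0.6128, -0.0431, 0.0663]
tool_rot: [-0.14, 0.99, -0.0, 0.0]
force: [0.9, -1.5, 1.9]
finger_gap: -0.001
gripper_force: 1.3
```

Emit:
step_arm(targets="0 5 0 0;0 9 0 0;0 12 0 0;0 14 0 0;0 14 0 0")

```text
t: 13.3
tcp_pos: [0.6096, -0.0319, 0.0661]
tool_rot: [-0.141, 0.99, -0.002, 0.001]
force: [0.2, -5.6, 1.8]
finger_gap: -0.001
gripper_force: 3.1
```

```bash
python3 -c "
from h import *
go(-.077,.021,.010)"
```

```text
t 13.3 bal [-75.9  19.2] zdeck 11.1 F [ 0.17 -5.59  1.78] gap -0.001457755922104015
shift mm [1.1 1.8 1.1] turn -0.1
```

Force is rising (5.6 N), so it's near the stop. One more small push.

Emit:
step_arm(targets="0 2 0 0;0 4 0 0;0 4 0 0")

```text
t: 13.6
tcp_pos: [0.6096, -0.0313, 0.0663]
tool_rot: [-0.141, 0.99, -0.004, 0.001]
force: [1.0, -14.4, 0.8]
finger_gap: -0.0
gripper_force: 6.7
```

Emit:
step_arm(targets="0 -6 0 0;0 -14 0 0;0 -20 -30 0;0 -20 -80 0;0 40 -110 0;0 90 -110 0;0 140 -110 0;0 190 -110 0;0 190 -110 0;0 190 -110 0")

```text
t: 14.6
tcp_pos: [0.5533, 0.1587, 0.1755]
tool_rot: [-0.142, 0.99, 0.0, -0.001]
force: [-0.2, -0.6, 0.2]
finger_gap: -0.003
gripper_force: 0.0
```

```bash
python3 -c "
from h import *
a=save('scene','s4');b=save('top','t4')
go(-.077,.021,.010)
print(proj('top',np.r_[b2w(-.077,.035),.0735]))
cv2.imwrite('pics/c4.png',np.vstack([cv2.resize(a[180:270,270:400],None,fx=4.5,fy=3.3,interpolation=3),cv2.resize(b[140:230,260:390],None,fx=4.5,fy=3.3,interpolation=3)])[:600,:,::-1])"
```

```text
t 14.7 bal [-75.8 214.6] zdeck 120.6 F [0.29 0.58 0.66] gap 0.0023365635591445747
shift mm [   0.9 -193.6  110.6] turn -0.1
[298.46678729 218.38183601]
```

View pics/c4.png

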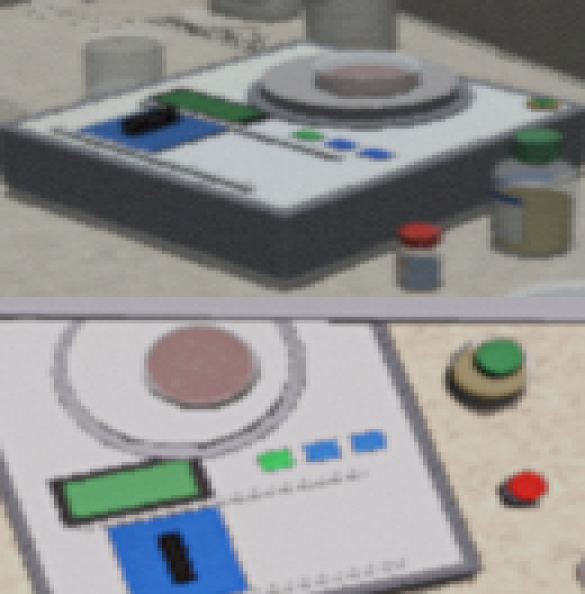

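The cover is shut: the rib is at top pixel (299,218) against a predicted (298.5,218.4). The dish, bottle, vial and beaker have not moved, and the tool is clear.

```bash
python3 -c "
from station import manip
print(manip.sign_off())"
```

```text
the job is handed in; nothing more can be done
None
```

I pushed the cover fully open, held the key at its stop for about 2 s and released it, then pushed the cover shut to its stop. The last pictures show nothing else moved, and the job is handed in; no verdict came back.

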